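# Drive the stuck plug out of the vial block

## Task

One well of the dark grey vial block is shut by a solid white plug that has jammed; the other well holds an open sleeve. Take the steel drift rod out of its stand by the handle and push it down through the plug's well until the plug drops into the tray below and the drift's collar sits flat on the block, then let go and leave the drift standing there. Leave the sleeve where it is.

Things in the scene. Friction and masses are not known exactly. Their poses are not given: they have to be found in the camera images.
- drift_grip (a point): Steel drift rod, upright, 0.25 kg; point: centre of its handle, z up along the rod. Handle: cylinder 26 mm across, 60 mm tall. Below it a collar 52 mm across, 6 mm thick, underside 36 mm below this point, then a shaft 20 mm across, 55 mm long, chamfered tip 91 mm below this point. It hangs loose by its collar in a hole of a grey stand 62 x 62 mm, 65 mm high: lift straight up 60 mm to clear.
- plug_center (a point): Jammed plug: solid white plastic cylinder, 39 mm across, 22 mm tall, closed flat top; point: its centre. At the start upright in one of the block's two wells (which one varies), on the well's axis, its top 5 mm below the block's top. Rubber grips in the well hold it: pushed from above it slides down against about 10 to 20 N and falls into the tray after about 25 mm.
- sleeve_center (a point): Open sleeve: white plastic ring, 39 mm across, 22 mm tall, with an 18 mm hole through it (too small for the drift); point: its centre. It sits tight in the other well at the same height as the plug and must stay there.
- block: Fixed dark grey aluminium block 85 (x) x 165 (y) x 35 mm on two end rests: top 110 mm, underside 75 mm above the table; origin on the table under its centre, z up, y along its length. Through wells 40 mm across at y = +35 and -35 mm, x = 0, clear below. Under it a fixed grey tray 105 x 138 mm, rim 22 mm. With the collar down on the block the drift's handle centre is 146 mm above the table.
Not all that is in view belongs to the job. What is shaped like the part that bears drift_grip but turquoise or yellow is not meant.

How it is judged:
On the way:
1. the drift presses on the plug (contact force between drift and plug above 1 N), for 0.04 s.
At the end, for the whole second after the job is handed in: The plug lies in the tray (centre under 45 mm above the table); the drift, released, stands in the emptied well with its collar down on the block (handle centre within 5 mm of its seated height, under 7 degrees off upright); the sleeve is within 6 mm of its start; drift and plug at rest (x of plug_center in the frame of block between -0.055 and 0.055 m and y of plug_center in the frame of block between -0.072 and 0.072 m and z of plug_center in the frame of block below 0.045 m and z of drift_grip in the frame of block between 0.14 and 0.151 m and x of drift_grip in the frame of block between -0.025 and 0.025 m and y of drift_grip in the frame of block between -0.06 and 0.06 m and angle between drift_grip's own z axis and vertical below 0.12 rad and distance of sleeve_center from where it was at the start of the episode below 0.006 m and linear speed of drift below 0.02 m/s and linear speed of plug below 0.03 m/s); the robot touches nothing.
It fails at once if the sleeve moved more than 6 mm from its place (distance of sleeve_center from where it was at the start of the episode above 0.006 m).
It also fails if it takes over 42 s, if anything falls off the work surface, if the arm or the gripper's body presses on something with over 40 N, if the wrist force passes 120 N, or if a joint passes its speed limit or range.

## Robot

A 7-joint arm with a two-finger parallel gripper is mounted at the origin on the work surface. World frame = base frame: x ahead of the robot, y to its left, z up, the work surface at z = 0. Lengths are in m, angles in rad, forces in N, time in s.
With the tool pointing down it reaches from about 0.425 to 0.875 m from the base axis. Payload 4.7 kg.
Tool frame: the origin (TCP) lies at the very end of the fingers, on their centre line; the grasp point (between the pads) lies 19 mm behind it (arm.grasp_offset is the z of the grasp point in the tool frame, in m); z points along the fingers, y is the line along which they close (so a half turn about z gives the same grasp; the last joint's range is limited). The gripper opens to 87 mm and grips with 3 to 60 N. Pads are 19 mm wide; open, the fingers measure 117 mm over their backs; the gripper's body (75 mm by 190 mm) begins 51 mm behind the grasp point.
Start: joints at [1.185, 0.321, -0.07, 1.45, 0.023, 1.371, -0.057], TCP at [0.253, -0.599, 0.223] pointing down, gripper open.
Joint ranges: [-2.86, 2.86], [-0.3, 2.09], [-1.38, 1.24], [0.06, 2.45], [-1.56, 4.7], [0.09, 2.05], [-2.69, 2.69]. Speed limits (rad/s): [2.57, 2.57, 3.14, 3.14, 3.14, 3.14, 3.14].

## Interface

Orientations are given as a rotation vector (axis times angle).
In Python, from rig import arm, capture, order gives the robot as it stands.
- The arm moves only by the shell command python3 -m creep 'ROWS' [FORCE]. ROWS is JSON, a list of rows, each a list of 3 entries, a list of its own where there are three numbers: the shift along the tool's x, y, z in units of 40 mm (1.0 is 40 mm), then the turn, a rotation vector about the tool's x, y, z in units of 0.15 rad (1.0 is 0.15 rad), then the opening, from 0 (shut) to 1 (fully open). A call has 1 to 10 rows; each row shifts and turns the commanded pose from where the row before left it, along the tool's axes as they then stand; what a row does not reach is not made up. A row lasts 1/10 s, in which the tool goes at most 50 mm and 8.59 degrees, less where a joint would pass 70% of its speed; a pose out of reach is approached as far as the arm can. A call with a number of a shift or a turn outside -1 to 1 is refused whole. A call with a gripper value outside its range is refused whole. The fingers move at their own pace and stop on an object; FORCE is the grip in N (left out, the last holds). Time passes only in rows, so rows that do not move let the fingers close. It gives the time, the measured TCP pose, the force, the opening and the grip force at its end, in the units of the state.
- arm.observe(): the state, without advancing time (a new reading comes with each control period).
- capture(name): name is "side" or "top" or "wrist"; returns a dict with "color" (400x640x3 uint8, red, green, blue), "vfov" (degrees; the focal length in pixels is half the picture's height over the tangent of half this angle, whatever the lens; pixels are square), "cx", "cy" (the principal point, pixels), "eye" and "attitude" of the camera in the world. Camera axes: x right, y down, z forward; pixel columns grow to the right and rows downward; lengths in m; the calibration is good to about 2 mm. A picture is of the moment at which its call begins. There is no depth.
- order.close_job(): hands the job in; it is judged then, once.
The state is a dict: "time": time; "joint_pos": joint angles; "dq": joint speeds; "joint_efforts": joint torques, N m; "ee_pos": TCP position; "eef_rot": TCP orientation; "force": force on the tool from outside, world axes, zero at the start; "moment": the same for the moment, N m; "finger_gap": finger opening in m; "gripper_force": force on a finger pad.
Only numpy, scipy, OpenCV 4.12 (cv2) and the standard library are available. Lean on these libraries where they do the work, as an engineer would, in place of code of your own. Each camera call takes 0.05 s, during which the arm holds its last target. There are 200 camera calls.

## Working session

There is one attempt and no reset: what is moved stays moved. The work goes in short steps, Python scripts to look and compute and a shell command to move; the robot and the scene stay as the last step left them, time stands still between calls to the robot, and variables do not carry over. Pictures are saved under pics/ and viewed, at most 10 in all, crops included, and the job is handed in when it is done.

```bash
mkdir -p pics; ls; python3 - <<'E'
from rig import arm,capture
import cv2,numpy as np
for n in("side","top"):
    c=capture(n);cv2.imwrite(f"pics/{n}0.png",c["color"][:,:,::-1]);np.save(f"pics/{n}0.npy",c,allow_pickle=True)
    print(n,c["vfov"],c["cx"],c["cy"],c["eye"],c["attitude"])
print(arm.observe())
E
```

```text
pics
side 55.68323919593795 319.76027346588063 205.16482833609572 [ 0.20909855 -0.36340683  0.61668231] [-2.25254588  0.93497686 -0.33627113]
top 52.87578596722016 322.7279072520112 194.6634894291844 [ 0.44831715 -0.01908799  0.74467698] [-2.17516142  2.16985307 -0.14753906]
{'time': 0.1, 'joint_pos': array([ 1.18506943,  0.32176354, -0.07008758,  1.45153859,  0.02260331,
        1.37081797, -0.05690889]), 'dq': array([ 0.00083051, -0.00048653, -0.00118114, -0.00240262, -0.00011449,
       -0.0026056 ,  0.00053955]), 'joint_efforts': array([ 6.23017204e-04, -4.92571950e+01, -4.05211682e-01, -3.13398671e+01,
       -6.41415012e-02,  3.95710731e-02,  4.52391873e-05]), 'ee_pos': array([ 0.25278061, -0.59829478,  0.22156863]), 'eef_rot': array([-3.07736631e+00, -6.23571027e-01,  6.89181548e-04]), 'force': array([0.52478033, 0.75926377, 0.17253813]), 'moment': array([-0.05198961,  0.02503888,  0.04375175]), 'gripper_force': 0.0, 'finger_gap': 0.08701112351212405}
```

View pics/side0.png

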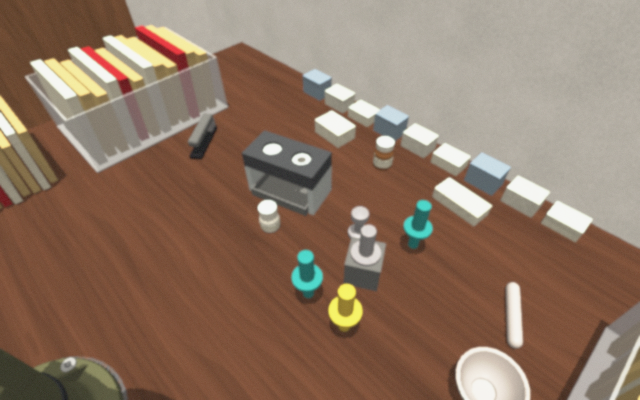

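View pics/top0.png

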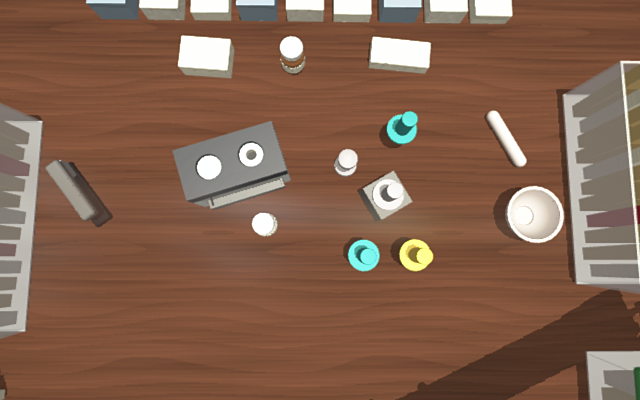

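The block is at about (230,160) in the top view. The left well at (208,167) has a closed white top, so it holds the plug. The right well at (251,154) shows a dark hole, so it holds the sleeve. There are five drift-like candidates in the top view:
- Steel in the grey stand, (388,193)
- Grey and white item without a stand, (346,160)
- Turquoise, (403,125) and (364,255)
- Yellow, (415,255)

The one in the stand fits the description: it is steel and hangs in a square grey stand. I'll confirm it in a crop.

```bash
cat > h.py <<'E'
import numpy as np,cv2
from scipy.spatial.transform import Rotation as R
def ray(c,p):
    f=200/np.tan(np.radians(c["vfov"])/2)
    d=R.from_rotvec(c["attitude"]).apply([(p[0]-c["cx"])/f,(p[1]-c["cy"])/f,1.]); return np.array(c["eye"]),d
def onz(c,p,z):
    e,d=ray(c,p); return e+d*(z-e[2])/d[2]
def proj(c,P):
    f=200/np.tan(np.radians(c["vfov"])/2)
    q=R.from_rotvec(c["attitude"]).inv().apply(np.array(P)-c["eye"]); return q[0]/q[2]*f+c["cx"],q[1]/q[2]*f+c["cy"]
E
python3 - <<'E'
from h import *
T=np.load("pics/top0.npy",allow_pickle=True).item();S=np.load("pics/side0.npy",allow_pickle=True).item()
a=cv2.resize(T["color"][140:230,325:425],None,fx=4,fy=4,interpolation=2)
b=cv2.resize(S["color"][195:295,335:435],None,fx=3.6,fy=3.6,interpolation=2)
d=cv2.resize(T["color"][115:215,165:295],None,fx=2.4,fy=2.4,interpolation=2)
im=np.zeros((600,800,3),np.uint8);im[:360,:400]=a;im[:360,400:760]=b;im[360:,:312]=d
cv2.imwrite("pics/crop1.png",im[:,:,::-1])
for n,p in(("plug",(208,167)),("sleeve",(251,154))):print(n,onz(T,p,.105))
for p in((272,158),(302,159)):print("side",onz(S,p,.105))
# white well tops blobs
for nm,c,roi in(("T",T,(185,140,270,185)),("S",S,(255,138,320,172))):
    x0,y0,x1,y1=roi;m=(c["color"][y0:y1,x0:x1].min(2)>150).astype(np.uint8)
    cs,_=cv2.findContours(m,cv2.RETR_EXTERNAL,cv2.CHAIN_APPROX_NONE)
    for k in cs:
        if cv2.contourArea(k)>80:
            e=cv2.fitEllipse(k);p=np.array(e[0])+(x0,y0);print(nm,p,e[1],onz(c,p,.105))
E
```

```text
plug [0.5657524  0.15136698 0.105     ]
sleeve [0.58738972 0.0831076  0.105     ]
side [0.54857359 0.13048916 0.105     ]
side [0.58938555 0.08408545 0.105     ]
T [208.90657806 167.07119179] (23.39604377746582, 24.03961944580078) [0.56564407 0.14991764 0.105     ]
T [250.8272934 154.4214716] (23.284440994262695, 23.710460662841797) [0.58669565 0.08337036 0.105     ]
S [301.0956955  158.95544815] (12.041998863220215, 18.9018497467041) [0.58819103 0.08551046 0.105     ]
S [271.86285591 148.90888786] (11.082816123962402, 18.673376083374023) [0.56697963 0.15294854 0.105     ]
```

View pics/crop1.png

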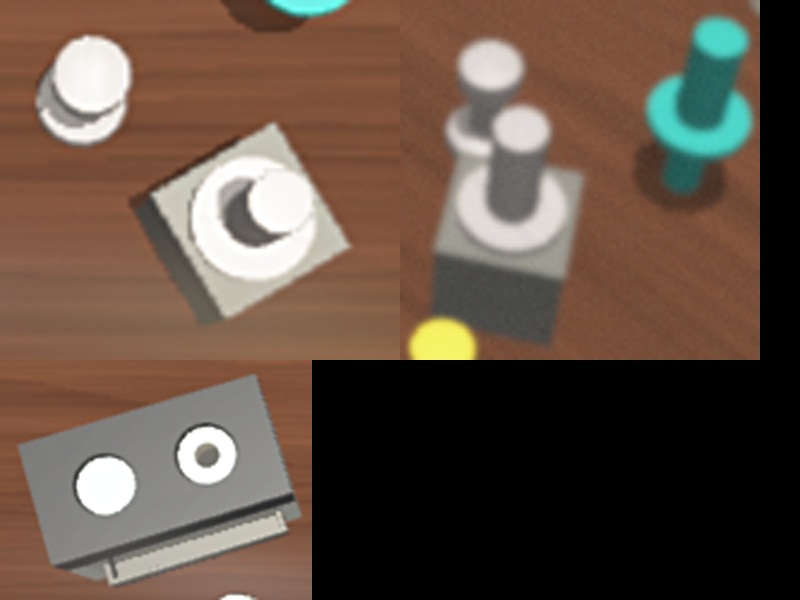

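The crop confirms it: steel handle and collar in the square grey stand, with the handle top at crop (279,202). The unit beside it at (346,160) has no stand and stands on a waisted foot. The plug top is closed and the sleeve has a hole.

```bash
python3 - <<'E'
from h import *
T=np.load("pics/top0.npy",allow_pickle=True).item();S=np.load("pics/side0.npy",allow_pickle=True).item()
for n,c,p,z in(("Ttop",T,(394.8,190.5),.131),("Tcol",T,(388.2,194.2),.071),("Stop",S,(368.6,231.1),.131),("Scol",S,(366.1,252.8),.071),("nbrTop",T,(348,158.5),.09),("turq",T,(410,119),.09),("turq2",T,(369,257),.09),("yel",T,(425,257),.09),("turqcol",T,(402,129),.03)):print(n,onz(c,p,z).round(4))
from rig import arm
o=arm.observe();r=R.from_rotvec(o["eef_rot"]);print(r.as_matrix().round(3))
for g in([.49,-.113,.25],):print(r.inv().apply(np.array(g)-o["ee_pos"])/.04)
E
```

```text
Ttop [ 0.5257 -0.1435  0.131 ]
Tcol [ 0.5269 -0.1443  0.071 ]
Stop [ 0.5254 -0.145   0.131 ]
Scol [ 0.525  -0.1459  0.071 ]
nbrTop [ 0.584  -0.0749  0.09  ]
turq [ 0.6522 -0.1798  0.09  ]
turq2 [ 0.4225 -0.1079  0.09  ]
yel [ 0.4225 -0.1988  0.09  ]
turqcol [ 0.6519 -0.1794  0.03  ]
[[ 0.921  0.389 -0.001]
 [ 0.389 -0.921  0.002]
 [-0.    -0.002 -1.   ]]
[10.18549852 -8.86797449 -0.696349  ]
```

```bash
python3 -m creep '[[[0,-0.3,-0.7],[0,0,0],0.7],[[0.3,-0.9,-0.5],[0,0,0],0.7],[[0.4,-0.9,0],[0,0,0],0.7],[[0.4,-0.9,0],[0,0,0],0.7],[[0.5,-0.9,0],[0,0,0],0.7],[[0.9,-0.4,0],[0,0,0],0.7],[[0.9,-0.4,0],[0,0,0],0.7],[[0.9,-0.4,0],[0,0,0],0.7],[[0.9,-0.4,0],[0,0,0],0.7],[[0.9,-0.4,0],[0,0,0],0.7]]' 50
cat > go.py <<'E'
import sys
from h import *
from rig import arm
o=arm.observe();r=R.from_rotvec(o["eef_rot"]);g=np.array([float(x) for x in sys.argv[1:4]])
print("t",o["time"],"pos",o["ee_pos"].round(4),"F",np.round(o["force"],1),"gap",o["finger_gap"],"tilt",r.as_matrix()[:,2].round(4))
print("units",(r.inv().apply(g-o["ee_pos"])/.04).round(2),"q7",o["joint_pos"].round(2))
E
python3 go.py .5256 -.1447 .16
```

```text
time: 1.1
ee_pos: [0.3865, -0.2849, 0.2704]
eef_rot: [3.079, 0.624, -0.0]
force: [0.4, -0.4, 0.3]
finger_gap: 0.0608
gripper_force: 0.0
t 1.1 pos [ 0.3865 -0.2849  0.2704] F [ 0.4 -0.4  0.3] gap 0.060825479069639095 tilt [-3.e-04 -2.e-04 -1.e+00]
units [ 4.57 -1.88  2.76] q7 [ 0.94 -0.05 -0.35  1.77 -0.02  1.42 -0.57]
```

```bash
python3 -m creep '[[[0.9,-0.4,0],[0,0,0],0.7],[[0.9,-0.4,0],[0,0,0],0.7],[[0.9,-0.4,0],[0,0,0],0.7],[[0.9,-0.3,0.3],[0,0,0],0.7],[[0.6,-0.2,0.5],[0,0,0],0.7],[[0,0,0.7],[0,0,0],0.7],[[0,0,0.6],[0,0,0],0.7],[[0,0,0],[0,0,0],0.7],[[0,0,0],[0,0,0],0.7]]'
python3 go.py .5256 -.1447 .085
python3 - <<'E'
from rig import capture
import cv2
a=capture("top")["color"][100:280,300:460];b=capture("wrist")["color"]
cv2.imwrite("pics/w1.png",cv2.hconcat([cv2.resize(a,(320,360)),cv2.resize(b,(480,300)) if 0 else cv2.copyMakeBorder(cv2.resize(b,(480,300)),0,60,0,0,0)])[:,:,::-1])
E
```

```text
time: 2.0
ee_pos: [0.514, -0.1585, 0.1867]
eef_rot: [-3.079, -0.623, 0.001]
force: [0.8, -0.6, -0.3]
finger_gap: 0.0609
gripper_force: 0.0
t 2.0 pos [ 0.514  -0.1585  0.1867] F [ 0.8 -0.6 -0.3] gap 0.060894636186675156 tilt [-7.e-04  3.e-04 -1.e+00]
units [ 0.4  -0.2   2.54] q7 [ 0.74  0.14 -0.53  1.76  0.07  1.26 -0.98]
```

View pics/w1.png

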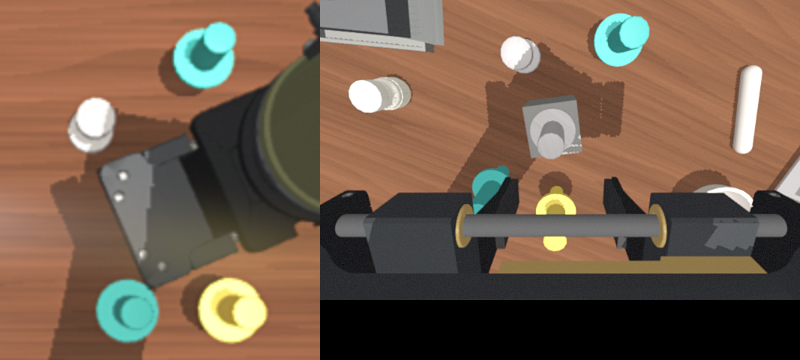

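The picture shows the gripper approaching the drift, with the handle top in the wrist view at about (308,196). I'll check that position with the wrist calibration.

```bash
python3 -m creep '[[[0.4,-0.2,0.2],[0,0,0],0.7],[[0,0,0],[0,0,0],0.7]]'; python3 - <<'E'
from h import *
from rig import capture
c=capture("wrist");I=c["color"];g=cv2.cvtColor(I,cv2.COLOR_RGB2GRAY)
for P in([.5256,-.1447,.131],[.5256,-.1447,.071]):print(proj(c,P))
u,v=map(int,proj(c,[.5256,-.1447,.12]));cr=I[v-60:v+60,u-80:u+80]
cv2.imwrite("pics/w2.png",cv2.resize(cr,None,fx=4,fy=4)[:,:,::-1]);print(u,v)
E
python3 go.py .5256 -.1447 .085
```

```text
time: 2.3
ee_pos: [0.527, -0.143, 0.1795]
eef_rot: [-3.078, -0.628, -0.003]
force: [-0.5, 1.0, 0.4]
finger_gap: 0.0609
gripper_force: 0.0
(np.float64(322.20917353971095), np.float64(222.20863458312508))
(np.float64(321.91806963874825), np.float64(196.26722897262906))
322 216
t 2.35 pos [ 0.5265 -0.1441  0.1796] F [ 0.3 -0.4 -0.4] gap 0.06087180786360228 tilt [ 1.3e-03 -2.0e-04 -1.0e+00]
units [-0.03  0.    2.37] q7 [ 0.72  0.16 -0.55  1.76  0.09  1.25 -1.02]
```

View pics/w2.png

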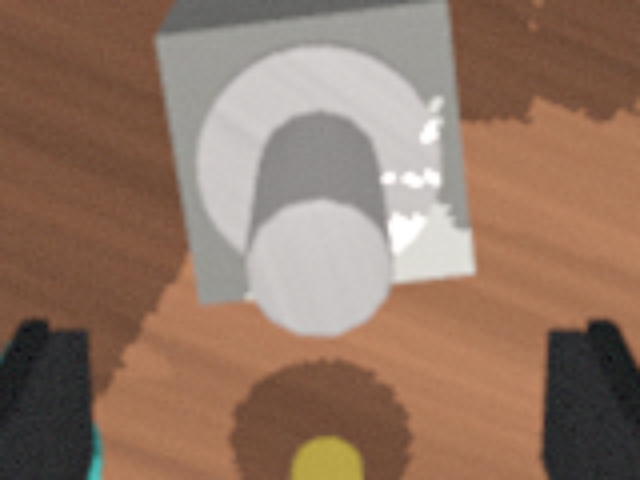

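The handle top is at crop (320,267), which is (322,222.8) in the full picture. The prediction was (322,222.2), so the pose is confirmed. Next I descend and grip.

```bash
python3 -m creep '[[[0,0,0.6],[0,0,0],0.7],[[0,0,0.6],[0,0,0],0.7],[[0,0,0.6],[0,0,0],0.7],[[0,0,0.45],[0,0,0],0.7],[[0,0,0],[0,0,0],0.7],[[0,0,0],[0,0,0],0],[[0,0,0],[0,0,0],0],[[0,0,0],[0,0,0],0],[[0,0,0],[0,0,0],0],[[0,0,0],[0,0,0],0]]' 55
python3 go.py .5256 -.1447 .085
```

```text
time: 3.35
ee_pos: [0.526, -0.1449, 0.0891]
eef_rot: [3.078, 0.624, 0.001]
force: [0.4, -0.4, 0.3]
finger_gap: 0.0289
gripper_force: 0.0
t 3.35 pos [ 0.526  -0.1449  0.0891] F [ 0.4 -0.4  0.3] gap 0.02889192416673777 tilt [ 7.e-04 -5.e-04 -1.e+00]
units [-0.01 -0.01  0.1 ] q7 [ 0.7   0.25 -0.54  1.85  0.14  1.08 -1.07]
```

```bash
python3 -m creep '[[[0,0,0],[0,0,0],0],[[0,0,0],[0,0,0],0],[[0,0,0],[0,0,0],0],[[0,0,-0.2],[0,0,0],0],[[0,0,-0.5],[0,0,0],0],[[0,0,-0.6],[0,0,0],0],[[0,0,-0.6],[0,0,0],0],[[0,0,-0.5],[0,0,0],0],[[0,0,0],[0,0,0],0],[[0,0,0],[0,0,0],0]]' 55
python3 go.py .5663 .1514 .21
```

```text
time: 4.35
ee_pos: [0.5254, -0.145, 0.1838]
eef_rot: [3.079, 0.624, -0.001]
force: [0.1, -0.3, -3.5]
finger_gap: 0.0254
gripper_force: 55.0
t 4.35 pos [ 0.5254 -0.145   0.1838] F [ 0.1 -0.3 -3.5] gap 0.025391831926175376 tilt [-6.e-04 -3.e-04 -1.e+00]
units [ 3.82 -6.43 -0.66] q7 [ 0.72  0.16 -0.55  1.75  0.09  1.26 -1.02]
```

```bash
python3 -m creep '[[[0,0,-0.5],[0,0,0],0],[[0,-0.3,-0.4],[0,0,0],0],[[0.4,-0.7,0],[0,0,0],0],[[0.4,-0.7,0],[0,0,0],0],[[0.5,-0.8,0],[0,0,0],0],[[0.5,-0.8,0],[0,0,0],0],[[0.5,-0.8,0],[0,0,0],0],[[0.5,-0.8,0],[0,0,0],0],[[0.5,-0.7,0],[0,0,0],0],[[0.4,-0.6,0],[0,0,0],0]]'
python3 -m creep '[[[0.1,-0.2,0],[0,0,0],0],[[0,0,0],[0,0,0],0],[[0,0,0],[0,0,0],0]]'
python3 go.py .5663 .1514 .21
python3 - <<'E'
from h import *
from rig import capture
T=capture("top")["color"][80:240,140:340];S=capture("side")["color"][90:250,210:370]
im=cv2.hconcat([cv2.resize(T,(400,320)),cv2.resize(S,(400,400))[:320]]) if 0 else cv2.hconcat([cv2.resize(T,(400,320)),cv2.resize(S,(320,320))])
cv2.imwrite("pics/a3.png",im[:,:,::-1])
E
```

```text
time: 5.35
ee_pos: [0.5645, 0.1443, 0.22]
eef_rot: [-3.078, -0.627, 0.002]
force: [0.6, -1.1, -2.4]
finger_gap: 0.0251
gripper_force: 55.0
time: 5.65
ee_pos: [0.5657, 0.149, 0.22]
eef_rot: [3.078, 0.623, -0.002]
force: [0.3, 0.1, -3.9]
finger_gap: 0.0251
gripper_force: 55.0
t 5.65 pos [0.5657 0.149  0.22  ] F [ 0.3  0.1 -3.9] gap 0.025092679271716423 tilt [-0.0011 -0.0015 -1.    ]
units [ 0.04 -0.05  0.25] q7 [ 0.33  0.26 -0.75  1.6   0.18  1.35 -1.61]
```

View pics/a3.png

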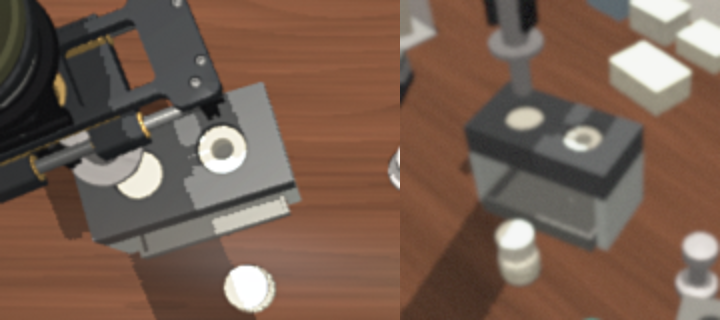

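The drift hangs upright over the plug, with the tip at side-crop (520,93) above the plug at (524,118), and the sleeve is in place. Next I push down.

```bash
python3 -m creep '[[[0.05,-0.05,0.4],[0,0,0],0],[[0,0,0.3],[0,0,0],0],[[0,0,0.15],[0,0,0],0],[[0,0,0.15],[0,0,0],0],[[0,0,0.15],[0,0,0],0],[[0,0,0.15],[0,0,0],0],[[0,0,0.15],[0,0,0],0],[[0,0,0.15],[0,0,0],0]]' 60
python3 go.py .5663 .1514 .134
```

```text
time: 6.55
ee_pos: [0.5674, 0.1527, 0.1604]
eef_rot: [3.077, 0.623, 0.001]
force: [-7.8, -2.0, 15.8]
finger_gap: 0.0247
gripper_force: 60.0
t 6.55 pos [0.5674 0.1527 0.1604] F [-7.8 -2.  15.8] gap 0.024737475694905437 tilt [ 0.0013 -0.002  -1.    ]
units [-0.04  0.02  0.66] q7 [ 0.31  0.31 -0.74  1.67  0.22  1.25 -1.65]
```

```bash
python3 -m creep '[[[-0.05,0,0.15],[0,0,0],0],[[0,0,0.15],[0,0,0],0],[[0,0,0.15],[0,0,0],0],[[0,0,0.1],[0,0,0],0],[[0,0,0.05],[0,0,0],0],[[0,0,0],[0,0,0],0]]'
python3 go.py .5663 .1514 .134
python3 - <<'E'
from h import *
from rig import capture
T=capture("top")["color"][80:240,140:340];S=capture("side")["color"][90:250,210:370]
cv2.imwrite("pics/a4.png",cv2.hconcat([cv2.resize(T,(400,320)),cv2.resize(S,(320,320))])[:,:,::-1])
E
```

```text
time: 7.15
ee_pos: [0.5648, 0.1517, 0.134]
eef_rot: [3.078, 0.623, -0.003]
force: [-7.5, -2.4, 10.5]
finger_gap: 0.025
gripper_force: 60.0
t 7.15 pos [0.5648 0.1517 0.134 ] F [-7.5 -2.4 10.5] gap 0.024980529980763163 tilt [-0.0014 -0.0017 -1.    ]
units [0.03 0.02 0.  ] q7 [ 0.31  0.33 -0.74  1.71  0.24  1.2  -1.66]
```

View pics/a4.png

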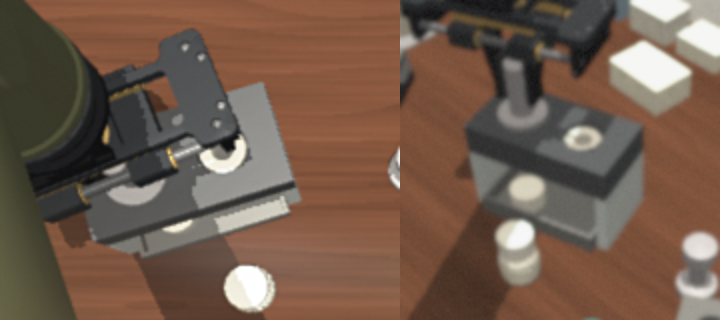

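The collar appears flat on the block at (522,112), and the plug shows below at (527,188). I'll press slightly further to be sure it's seated and measure where the plug is.

```bash
python3 -m creep '[[[0,0,0.08],[0,0,0],0],[[0,0,0],[0,0,0],0],[[0,0,0],[0,0,0],0]]'
python3 - <<'E'
from h import *
from rig import capture
S=capture("side");I=S["color"]
for z in(.065,.045,.027,.015):print(z,[round(float(v),1) for v in proj(S,[.5663,.1514,z])])
m=(I[165:205,250:300].min(2)>115).astype(np.uint8)
n,_,s,c=cv2.connectedComponentsWithStats(m)
for i in range(1,n):
    if s[i,4]>30:print(s[i],c[i]+(250,165))
print("collar",[proj(S,[.5663,.1514,z]) for z in(.116,.12,.125)])
cv2.imwrite("pics/a5.png",cv2.resize(I[110:220,225:345],None,fx=5,fy=5,interpolation=2)[:,:,::-1])
E
```

```text
time: 7.55
ee_pos: [0.5649, 0.1517, 0.1339]
eef_rot: [3.076, 0.623, -0.002]
force: [-14.2, -5.7, 27.2]
finger_gap: 0.0249
gripper_force: 60.0
0.065 [274.1, 163.7]
0.045 [275.1, 170.4]
0.027 [275.9, 176.3]
0.015 [276.5, 180.1]
[ 0  5 11 17 83] [252.72289157 177.04819277]
[ 14  12  19  19 278] [273.31654676 185.51798561]
[31 33 17  7 31] [288.61290323 201.58064516]
[ 9 34 18  6 74] [267.97297297 202.22972973]
collar [(np.float64(271.5038059536297), np.float64(145.27375920618653)), (np.float64(271.288291229056), np.float64(143.75520457121092)), (np.float64(271.0165811626585), np.float64(141.84068767908937))]
```

View pics/a5.png

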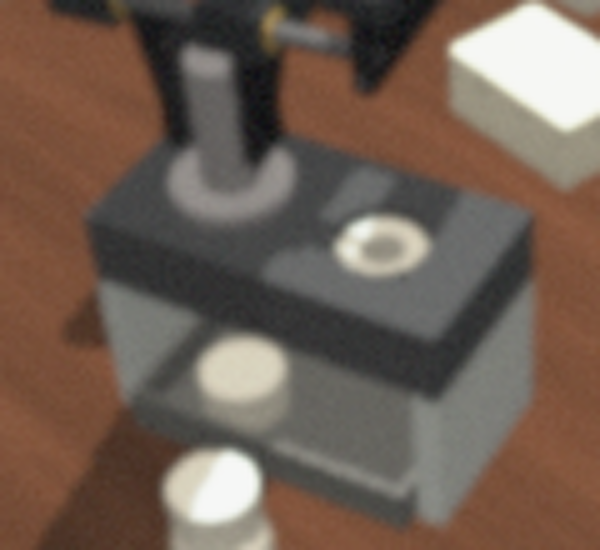

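The plug lies in the tray at crop (240,385) and the sleeve is in place. The collar sits on the block: z did not move when the force rose by 17 N. Now I ease the press, release and rise straight up.

```bash
python3 -m creep '[[[0,0,-0.1],[0,0,0],0],[[0,0,0],[0,0,0],0],[[0,0,0],[0,0,0],0.6],[[0,0,0],[0,0,0],0.6],[[0,0,0],[0,0,0],0.6],[[0,0,0],[0,0,0],0.6],[[0,0,0],[0,0,0],0.6]]'
python3 go.py .5649 .1517 .26
```

```text
time: 8.3
ee_pos: [0.5653, 0.152, 0.133]
eef_rot: [-3.079, -0.624, 0.001]
force: [0.1, 0.0, -0.4]
finger_gap: 0.0507
gripper_force: 0.0
t 8.3 pos [0.5653 0.152  0.133 ] F [ 0.1  0.  -0.4] gap 0.050683682167599775 tilt [-4.e-04  0.e+00 -1.e+00]
units [-0.01  0.   -3.17] q7 [ 0.31  0.33 -0.73  1.71  0.23  1.2  -1.66]
```

```bash
python3 -m creep '[[[0,0,-0.3],[0,0,0],0.6],[[0,0,-0.6],[0,0,0],0.6],[[0,0,-0.7],[0,0,0],0.6],[[0,0,-0.7],[0,0,0],0.6],[[0,0,-0.7],[0,0,0],0.6],[[0,0,-0.5],[0,0,0],0.6],[[-0.8,0,0],[0,0,0],0.6],[[-0.8,0,0],[0,0,0],0.6],[[-0.8,0,0],[0,0,0],0.6],[[0,0,0],[0,0,0],0.6]]'
python3 - <<'E'
from h import *
from rig import capture
T=capture("top")["color"][80:240,140:340];S=capture("side");I=S["color"]
cv2.imwrite("pics/a6.png",cv2.hconcat([cv2.resize(T,(400,320)),cv2.resize(I[90:250,210:370],(320,320))])[:,:,::-1])
print([proj(S,[.5653,.152,z]) for z in(.176,.116)])
E
```

```text
time: 9.3
ee_pos: [0.4746, 0.1135, 0.2745]
eef_rot: [3.076, 0.621, 0.0]
force: [0.2, 0.2, 1.0]
finger_gap: 0.0522
gripper_force: 0.0
[(np.float64(267.4986708396387), np.float64(121.30669830772695)), (np.float64(270.947550390394), np.float64(145.366263487762))]
```

View pics/a6.png

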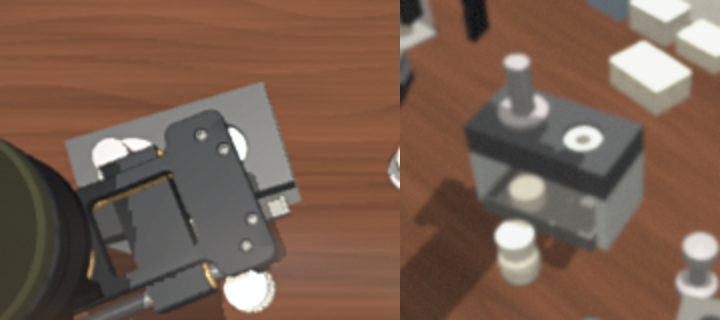

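The drift stands upright and seated: its handle top is at crop (516,62), or (268,121) in the full picture, against a predicted (267.5,121.3). The plug is in the tray, the sleeve is in place and the gripper is clear. I'm handing in.

```bash
python3 -c "
from rig import order
print(order.close_job())"
```

```text
the job is handed in; nothing more can be done
None
```

I pushed the plug out into the tray, left the drift standing released with its collar flat on the block and the sleeve still in its well, and handed the job in at about 9 s; no verdict came back.

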